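Hold a spectrophotometer lid just under its spring's balance point

TASK

I have to set the hinge spring of the spectrophotometer's lid: first take the cuvette rack off the shut lid and stand it upright in the steel tray. Then raise the lid by its handle bar until it is clearly (some ten degrees) past its balance point, where the spring begins to carry it, keeping hold so that it is neither thrown open to its stop nor dropped, and ease it back to just below the balance point, no more than about ten degrees under it. Finish while still holding the lid there by the bar, with everything else on the bench left as it is.

Things in the scene. Friction and masses are not known exactly. Their poses are not given: they have to be found in the camera images.
- spectro: Bench spectrophotometer, cream housing 360 wide (its y) x 300 deep (its x) x 125 mm high, fixed. Origin: centre of its underside, on the bench; its x axis points from its front (robot side) to its back. The lid covers the middle 190 mm of its width; the wings beside it are 125 mm high. Its yaw is the yaw of lid and bar.
- lid_angle (a joint): Lid angle, rad: 0 = shut (top level), grows as the front is raised, stop at 1.35. Its spring balances it at 0.75 (43 degrees): below, it falls shut (lift at the bar 2 N at 0, 1 N at 0.55, 0.3 N at 0.7); above, it drives itself open (pulls 1 N at 0.9, 2.5 N at 1.1). Little friction. Just below balance: 0.55 to 0.74. Clearly past: above 0.87. Do not exceed 1.2 or 1.6 rad/s.
- lid_hinge (a point): Middle of the lid's hinge axis, 132 mm above the bench, 45 mm behind the housing's centre; the axis is level, along the housing's y.
- bar_middle (a point): Middle of the lid's handle bar: level round steel bar 12 mm thick, 130 mm long, along the housing's y, on posts 58 mm either side. 245.5 mm in front of the hinge and 7 mm below it when shut (125 mm over the bench), 42 mm in front of the skirt; only the bench is below. It can be pinched from above, a finger in front and one behind, and turns in the grip as the lid swings.
- lid: The sprung lid with its handle bar, cast aluminium: 190 wide x 200 deep x 16 mm thick, with a 34 mm high front skirt; flat top 142 mm above the bench when shut. Origin: middle of the hinge axis; x, y along the housing's when shut.
- rack: White plastic cuvette rack with six clear cuvettes fixed in a row, 0.1 to 0.2 kg: block 110 long (its x) x 42 wide (its y) x 30 mm high, cuvettes 12.5 mm square standing up to 50 mm. Stands loose on the shut lid, its length roughly across the housing. Origin: centre of its underside; z up.
- tray: Open stainless tray, fixed to the bench to the left or right of the housing's front: 200 long (its x) x 140 wide (its y) x 22 mm high outside, walls and floor 3 mm. Origin: centre of its underside. A vial stands at its +x end, the rest is empty.
- vial: Small glass vial with cap, 24 mm diameter x 46 mm, loose, standing in the tray 70 to 80 mm to +x of its centre. Leave alone. Origin: centre of its underside.
- case: Black closed cuvette case 85 x 50 x 22 mm, loose, lying on the housing's left (+y) wing beside the lid. Leave alone. Origin: centre of its underside.
- stirrer: White magnetic stirrer 150 x 130 x 80 mm with round plate and two front knobs, fixed, on the other side from the tray. Origin: centre of its underside.
- driver: Screwdriver, 170 mm, lying on the bench before the housing. Leave alone.
- mouse: Grey computer mouse, 105 x 60 x 34 mm, on the bench. Leave alone.
- beaker: Glass beaker, 72 mm diameter x 95 mm, on the bench left of the housing. Leave alone.
- reagent: Amber bottle, 74 mm diameter x 160 mm, on the bench right of the housing. Leave alone.
There are look-alikes about, which are no part of the job. Of the things that look like the tray, the larger one is meant.

How it is judged:
On the way, in this order (a step that is already met when the one before it is completed fails the run):
1. the cuvette rack stands upright on the tray's floor, let go, with the lid still shut (x of rack in the frame of tray between -0.1 and 0.1 m and y of rack in the frame of tray between -0.07 and 0.07 m and z of rack in the frame of tray below 0.008 m and angle between rack's own z axis and vertical below 0.1 rad and linear speed of rack below 0.03 m/s and contact force between the fingers and rack below 0.05 N and value of joint lid_angle below 0.08 rad), for 0.2 s.
2. the lid is clearly past its balance point (above 0.87 rad), held by the bar (value of joint lid_angle above 0.87 rad and contact force between the fingers and lid above 0.3 N and distance between the grasp point and bar_middle below 0.075 m), for 0.2 s.
At the end, for the whole second after the job is handed in: The fingers hold the lid by its bar (contact over 0.3 N, grasp point within 75 mm of the bar's middle), still (under 0.05 rad/s), at 0.55 to 0.74 rad, that is just below the balance point at 0.75; the rack stands upright (within 0.1 rad) and untouched on the tray's floor (value of joint lid_angle between 0.55 and 0.74 rad and velocity of joint lid_angle between -0.05 and 0.05 rad/s and contact force between the fingers and lid above 0.3 N and distance between the grasp point and bar_middle below 0.075 m and x of rack in the frame of tray between -0.1 and 0.1 m and y of rack in the frame of tray between -0.07 and 0.07 m and z of rack in the frame of tray below 0.008 m and angle between rack's own z axis and vertical below 0.1 rad and linear speed of rack below 0.03 m/s and contact force between the fingers and rack below 0.05 N); the arm keeps its last pose, push and grip.
It fails at once if the lid is thrown open towards its stop (past 1.2 rad) or swings open faster than 2 rad/s (value of joint lid_angle above 1.2 rad or velocity of joint lid_angle above 2 rad/s).
It fails at once if the lid is dropped (closes faster than 1.6 rad/s) (velocity of joint lid_angle below -1.6 rad/s).
It fails at once if the cuvette rack is tipped over (angle between rack's own z axis and vertical above 0.6 rad).
It fails at once if another thing on the bench is shifted by more than 30 mm (distance of any of vial, case, driver, mouse, beaker, reagent from where it was at the start of the episode above 0.03 m).
It fails at once if a standing vial, beaker or bottle is knocked over (angle between any of vial, beaker, reagent's own z axis and vertical above 0.4 rad).
It also fails if it takes over 61 s, if anything falls off the work surface, if the arm or the gripper's body presses on something with over 40 N, if the wrist force passes 120 N, or if a joint passes its speed limit or range.

ROBOT

A 6-joint arm with a two-finger parallel gripper is mounted at the origin on the work surface. World frame = base frame: x ahead of the robot, y to its left, z up, the work surface at z = 0. Lengths are in m, angles in rad, forces in N, time in s.
With the tool pointing down it reaches from about 0.375 to 0.9 m from the base axis. Payload 3.1 kg.
Tool frame: the origin (TCP) lies midway between the tips of the shut fingers; the grasp point (between the pads) lies 19 mm behind it; x points along the fingers, z is the direction in which the jaws open and shut, and the axes are right-handed (so a half turn about x gives the same grasp; the last joint's range is limited). The gripper opens to 87 mm and grips with 3 to 60 N. Pads are 19 mm wide; open, the fingers measure 117 mm over their backs; the gripper's body (75 mm by 190 mm) begins 51 mm behind the grasp point.
Start: joints at [0.987, 0.527, 1.433, -0, 1.181, -0.178], TCP at [0.247, 0.574, 0.2] pointing down, gripper open.
Joint ranges: [-3.08, 3.08], [-0.75, 2.2], [0.22, 2.44], [-1.43, 4.57], [0, 2.65], [-2.85, 2.85]. Speed limits (rad/s): [2.79, 2.79, 3.14, 3.14, 3.14, 3.14].

INTERFACE

Orientations are given as [roll, pitch, yaw] about the fixed x, y, z axes, in that order (R = Rz(yaw) Ry(pitch) Rx(roll)).
In Python, from bench import manip gives the robot as it stands.
- The arm moves only by the shell command python3 -m handwheel 'ROWS'. ROWS is a JSON object of lists of equal length, an entry for each row: "translation": the shift along the tool's x, y, z in mm, a list of three; "twist": the turn, a rotation vector about the tool's x, y, z in degrees, a list of three; "gripper": the closure in counts, from 0 (fully open) to 255 (shut). A call has exactly 5 rows; each row shifts and turns the commanded pose from where the row before left it, along the tool's axes as they then stand; what a row does not reach is not made up. A row lasts 1/10 s, in which the tool goes at most 50 mm and 8.59 degrees, less where a joint would pass 70% of its speed; a pose out of reach is approached as far as the arm can. A call with a gripper value outside its range is refused whole. The fingers move at their own pace and stop on an object; the grip force is fixed at half the most. Time passes only in rows, so rows that do not move let the fingers close, or fill a call up. It gives the time, the measured TCP pose, the force and the opening at its end, in the units of the state.
- manip.observe(): the state, without advancing time (a new reading comes with each control period).
- manip.camera(name): name is "scene" or "top"; returns a dict with "img" (400x640x3 uint8, red, green, blue), "camera_matrix" (3x3 intrinsics, pixels), "extrinsics" (4x4, takes a point from camera to world coordinates). Camera axes: x right, y down, z forward; pixel columns grow to the right and rows downward; lengths in m; the calibration is good to about 2 mm. A picture is of the moment at which its call begins. There is no depth.
- manip.finish_job(): hands the job in, once; it reports no verdict.
Trained networks look in the newest picture that a camera, given by its name, has taken for a name from the list of things; names that differ only in an ending like _2 or _b are one class to them, and where a whole thing is asked for, a point or a joint stands for the part that bears it (a point fixed in the world has none). Each returns a list of dicts, best first, with "score" (0 to 1); they miss things now and then, are a little off and sometimes report something else, mostly with a low value. They report only what shows in the picture. A call takes as long as a camera call. They do not tell look-alikes from the thing itself.
- manip.spot_in(camera, thing): "rect" ([left, top, right, bottom] in pixels, round what is visible of it).
- manip.masks_of(camera, thing): "region" (400x640 bool, what is visible of it) and "rect" ([left, top, right, bottom] in pixels, round what is visible of it).
The state is a dict: "time": time; "joint_pos": joint angles; "qd": joint speeds; "tau": joint torques, N m; "ee_pos": TCP position; "tcp_rot": TCP orientation; "force": force on the tool from outside, world axes, zero at the start; "torque": the same for the moment, N m; "width": finger opening in m.
Only numpy, scipy, OpenCV 4.12 (cv2) and the standard library are available. Lean on these libraries where they do the work, as an engineer would, in place of code of your own. Each camera call takes 0.05 s, during which the arm holds its last target. There are 200 camera calls.

## Working session

There is one attempt and no reset: what is moved stays moved. The work goes in short steps, Python scripts to look and compute and a shell command to move; the robot and the scene stay as the last step left them, time stands still between calls to the robot, and variables do not carry over. Pictures are saved under pics/ and viewed, about 8 in all and at most 12, crops included, and the job is handed in when it is done.

```bash
mkdir -p pics; ls; cat > h.py <<'E'
from bench import manip
import numpy as np, cv2
def cam(n):
    c=manip.camera(n); return c['img'],np.array(c['camera_matrix']),np.array(c['extrinsics'])
def ray(K,T,u,v,z):
    d=T[:3,:3]@np.linalg.inv(K)@np.array([u,v,1.]); o=T[:3,3]; return o+d*(z-o[2])/d[2]
def proj(K,T,p):
    q=np.linalg.inv(T)@np.r_[p,1]; q=K@q[:3]; return q[:2]/q[2]
E
python3 - <<'E'
from h import *
print(manip.observe())
for n in ['scene','top']:
    im,K,T=cam(n); cv2.imwrite(f'pics/{n}0.png',im[:,:,::-1]); print(n,K.round(1).tolist(),T.round(3).tolist())
    for t in ['spectro','lid','rack','tray','vial','case','stirrer','driver','mouse','beaker','reagent']:
        print(t,[(np.array(r['rect']).round().tolist(),round(r['score'],2)) for r in manip.spot_in(n,t)])
E
```

```text
pics
{'time': 0.0, 'joint_pos': array([ 9.86528917e-01,  5.28463106e-01,  1.43388543e+00, -2.91650632e-05,
        1.18141477e+00, -1.78524895e-01]), 'qd': array([ 0.00220121, -0.00078587, -0.00126702, -0.00193413,  0.00105448,
        0.00219539]), 'tau': array([-2.00201190e-03, -4.40047646e+01, -1.76591456e+01,  6.31397171e-02,
        5.80892572e-02, -1.44967553e-04]), 'ee_pos': array([0.24624721, 0.57359792, 0.19947895]), 'tcp_rot': array([ 2.97548634,  1.56862551, -2.14263405]), 'force': array([ 0.18619605,  0.38997197, -0.33452421]), 'torque': array([-0.00359988, -0.02321357, -0.03836388]), 'width': 0.08705502878444099}
scene [[482.3, 0.0, 324.3], [0.0, 482.3, 199.4], [0.0, 0.0, 1.0]] [[-0.794, 0.387, -0.468, 1.289], [0.607, 0.534, -0.589, 0.878], [0.022, -0.752, -0.659, 1.146], [0.0, 0.0, 0.0, 1.0]]
spectro [([240.0, 177.0, 384.0, 304.0], 0.81)]
lid [([284.0, 183.0, 376.0, 246.0], 0.87), ([237.0, 176.0, 382.0, 306.0], 0.59)]
rack []
tray [([270.0, 143.0, 335.0, 184.0], 0.63)]
vial [([284.0, 160.0, 292.0, 172.0], 0.42)]
case [([337.0, 225.0, 371.0, 253.0], 0.63)]
stirrer [([409
[... 344 characters left out ...]
 0.0, 1.0]] [[-0.0, -0.998, 0.058, 0.485], [-1.0, 0.0, -0.006, -0.066], [0.006, -0.058, -0.998, 1.184], [0.0, 0.0, 0.0, 1.0]]
spectro [([217.0, 100.0, 350.0, 227.0], 0.87)]
lid [([249.0, 141.0, 323.0, 234.0], 0.69), ([144.0, 210.0, 195.0, 269.0], 0.42)]
rack [([258.0, 168.0, 300.0, 198.0], 0.75)]
tray [([455.0, 214.0, 498.0, 262.0], 0.89), ([386.0, 208.0, 441.0, 279.0], 0.67), ([144.0, 208.0, 198.0, 266.0], 0.5)]
vial []
case [([224.0, 161.0, 244.0, 191.0], 0.93)]
stirrer [([143.0, 208.0, 198.0, 268.0], 0.6)]
driver [([266.0, 232.0, 284.0, 262.0], 0.68), ([215.0, 102.0, 351.0, 228.0], 0.63)]
mouse []
beaker [([145.0, 148.0, 178.0, 173.0], 0.67)]
reagent [([413.0, 152.0, 446.0, 185.0], 0.65)]
```

```bash
python3 - <<'E'
import cv2
a=cv2.imread('pics/top0.png'); cv2.imwrite('pics/top0c.png',cv2.resize(a[90:290,120:520],None,fx=2,fy=2,interpolation=cv2.INTER_CUBIC))
a=cv2.imread('pics/scene0.png'); cv2.imwrite('pics/scene0c.png',cv2.resize(a[120:340,210:480],None,fx=2.7,fy=2.7,interpolation=cv2.INTER_CUBIC))
E
```

```text
(no output)
```

View pics/top0c.png

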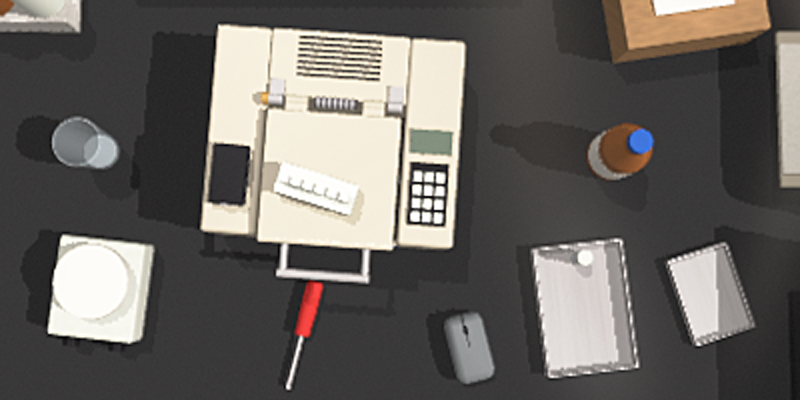

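View pics/scene0c.png

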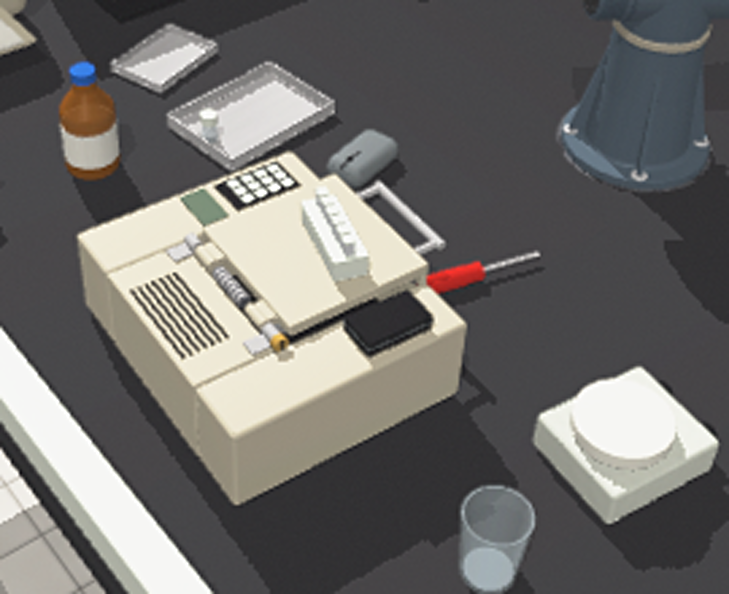

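The top view shows two trays: the larger at about (413,243) with a vial at its far end, and the smaller at about (476,238), which is empty. The larger one with the vial fits the description. The rack lies on the lid at about (278,184) full px, the bar spans (260,227)–(305,230), and the driver lies just in front of the bar.

```bash
python3 - <<'E'
from h import *
im,K,T=cam('top')
f=lambda u,v,z: ray(K,T,u/2+120,v/2+90,z)
c=[f(*p,.022) for p in [(532,248),(623,239),(638,367),(548,377)]]
print('tray corners',np.round(c,3).tolist(),'c',np.mean(c,0).round(3))
print('side lens',[np.linalg.norm(c[i]-c[(i+1)%4]).round(3) for i in range(4)])
ax=(c[0]+c[1]-c[2]-c[3]);print('yaw tray',np.degrees(np.arctan2(ax[1],ax[0])))
print('vial cap',f(585,257,.046))
b=[f(280,274,.128),f(369,280,.128)];print('bar',b,np.mean(b,0),np.degrees(np.arctan2(*(b[0]-b[1])[:2])))
h=[f(218,24,.125),f(466,41,.125),f(451,248,.125),f(201,232,.125)]
print('housing',np.round(h,3).tolist(),np.mean(h,0))
d=h[0]+h[1]-h[2]-h[3];print('yaw h',np.degrees(np.arctan2(d[1],d[0])), [np.linalg.norm(h[i]-h[(i+1)%4]).round(3) for i in range(4)])
for n in ['rack','tray','lid']:
  for r in manip.masks_of('top',n):
    m=np.argwhere(r['region'])[:,::-1].astype(np.float32); R=cv2.minAreaRect(m); print(n,r['score'],R)
    if n=='rack':
        P=np.array([ray(K,T,*p,.172) for p in cv2.boxPoints(R)]);print(P.round(3).tolist(),P.mean(0).round(3))
    if n=='tray':
        P=np.array([ray(K,T,*p,.022) for p in cv2.boxPoints(R)]);print(P.round(3).tolist(),P.mean(0).round(3))
a=im[:,:,::-1]
cv2.imwrite('pics/crop1.png',cv2.resize(np.hstack([a[160:235,240:320],a[205:280,380:505]]),None,fx=3.9,fy=3.9,interpolation=cv2.INTER_CUBIC))
E
```

```text
tray corners [[0.506, -0.285, 0.022], [0.52, -0.428, 0.022], [0.322, -0.447, 0.022], [0.307, -0.308, 0.022]] c [ 0.414 -0.367  0.022]
side lens [np.float64(0.143), np.float64(0.199), np.float64(0.14), np.float64(0.2)]
yaw tray 6.07361441512348
vial cap [ 0.49147273 -0.36167436  0.046     ]
bar [array([0.46722311, 0.09047871, 0.128     ]), array([ 0.45872757, -0.03493199,  0.128     ])] [0.46297534 0.02777336 0.128     ] 3.875397527736877
housing [[0.826, 0.183, 0.125], [0.802, -0.174, 0.125], [0.504, -0.151, 0.125], [0.527, 0.203, 0.125]] [0.66467028 0.01534641 0.125     ]
yaw h -4.1223966287995 [np.float64(0.358), np.float64(0.299), np.float64(0.355), np.float64(0.3)]
rack 0.7 ((277.3000183105469, 184.10000610351562), (41.10960388183594, 16.4438419342041), 18.434947967529297)
[[0.581, 0.098, 0.172], [0.623, 0.084, 0.172], [0.588, -0.022, 0.172], [0.545, -0.008, 0.172]] [0.584 0.038 0.172]
tray 0.76 ((411.293212890625, 244.2364501953125), (64.73664093017578, 46.91008758544922), 83.8844985961914)
[[0.504, -0.281, 0.022], [0.519, -0.427, 0.022], [0.321, -0.444, 0.022], [0.306, -0.3, 0.022]] [ 0.412 -0.363  0.022]
tray 0.58 ((474.0696105957031, 236.75184631347656), (45.345306396484375, 31.653697967529297), 70.97439575195312)
[[0.485, -0.49, 0.022], [0.518, -0.584, 0.022], [0.385, -0.627, 0.022], [0.353, -0.533, 0.022]] [ 0.435 -0.559  0.022]
lid 0.66 ((283.82257080078125, 185.18832397460938), (68.04695892333984, 91.9953842163086), 4.635463237762451)
```

View pics/crop1.png

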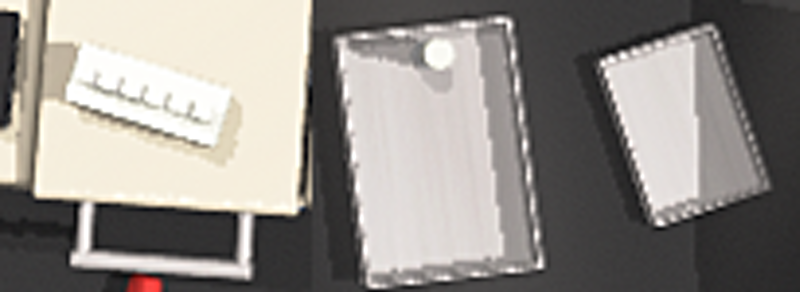

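The crop confirms it: the larger tray (200×140 measured, with the vial at its far end) is at centre (0.414,−0.367), and the smaller one on the right is a decoy. Next I work out the first move.

```bash
cat >> h.py <<'E'
from scipy.spatial.transform import Rotation as Ro
def plan(pos,jaw=None,R=None):
    "tool-down goal: turn about tool x so jaws lie along yaw `jaw` (deg), then shift in tool axes (mm)"
    s=manip.observe(); R0=Ro.from_euler('xyz',s['tcp_rot'])
    if jaw is not None:
        j=np.radians(jaw); x=np.array([0,0,-1.]); z=np.array([np.cos(j),np.sin(j),0])
        c=[]
        for sg in (1,-1):
            Rt=Ro.from_matrix(np.c_[x,np.cross(sg*z,x),sg*z]); c.append((R0.inv()*Rt).as_rotvec(degrees=True)); print('twist opt',c[-1].round(1),'tool shift after (mm)',(Rt.inv().apply(np.array(pos)-s['ee_pos'])*1e3).round(1))
    else: print('shift',(R0.inv().apply(np.array(pos)-s['ee_pos'])*1e3).round(1))
    print('t',round(s['time'],2),'tcp',s['ee_pos'].round(4),'q',s['joint_pos'].round(2),'F',s['force'].round(1),'w',round(s['width'],4)); print(R0.as_matrix().round(3).tolist())
E
python3 -c "
from h import *
plan([.584,.038,.25],-18.3)"
```

```text
twist opt [85. -0. -0.] tool shift after (mm) [ -49.6 -403.2  488.6]
twist opt [-95.   0.  -0.] tool shift after (mm) [ -49.6  403.2 -488.6]
t 1.4 tcp [0.2467 0.5742 0.2004] q [ 0.99  0.53  1.43  0.    1.18 -0.18] F [-0.2 -0.4  0.3] w 0.0872
[[-0.0, -0.919, 0.395], [0.0, 0.395, 0.919], [-1.0, 0.0, 0.0]]
```

```bash
python3 -m handwheel '{"translation":[[-5,0,0],[-5,0,0],[-5,0,0],[-5,0,0],[-5,0,0]],"twist":[[8.5,0,0],[8.5,0,0],[8.5,0,0],[8.5,0,0],[8.5,0,0]],"gripper":[0,0,0,0,0]}' >/dev/null
python3 -m handwheel '{"translation":[[-5,0,0],[-5,0,0],[-5,0,0],[-5,0,0],[-5,0,0]],"twist":[[8.5,0,0],[8.5,0,0],[8.5,0,0],[8.5,0,0],[8.5,0,0]],"gripper":[0,0,0,0,0]}'
python3 -c "
from h import *
plan([.584,.038,.25],-18.3)"
```

```text
time: 2.4
ee_pos: [0.2466, 0.5742, 0.2506]
tcp_rot: [-2.012, 1.571, -2.337]
force: [-0.1, -0.0, -0.6]
width: 0.0872
twist opt [-0.3 -0.   0. ] tool shift after (mm) [   0.6 -403.2  488.7]
twist opt [179.7   0.    0. ] tool shift after (mm) [   0.6  403.2 -488.7]
t 2.4 tcp [0.2466 0.5742 0.2506] q [0.99 0.48 1.37 0.   1.29 1.31] F [-0.1 -0.  -0.6] w 0.0872
[[-0.0, 0.319, 0.948], [-0.0, 0.948, -0.319], [-1.0, -0.0, -0.0]]
```

```bash
python3 -m handwheel '{"translation":[[0,-27,32.6],[0,-27,32.6],[0,-27,32.6],[0,-27,32.6],[0,-27,32.6]],"twist":[[0,0,0],[0,0,0],[0,0,0],[0,0,0],[0,0,0]],"gripper":[0,0,0,0,0]}' >/dev/null
python3 -m handwheel '{"translation":[[0,-27,32.6],[0,-27,32.6],[0,-27,32.6],[0,-27,32.6],[0,-27,32.6]],"twist":[[0,0,0],[0,0,0],[0,0,0],[0,0,0],[0,0,0]],"gripper":[0,0,0,0,0]}' >/dev/null
python3 -m handwheel '{"translation":[[0,-27,32.6],[0,-27,32.6],[0,-27,32.6],[0,-27,32.6],[0,-27,32.6]],"twist":[[0,0,0],[0,0,0],[0,0,0],[0,0,0],[0,0,0]],"gripper":[0,0,0,0,0]}'
python3 - <<'E'
from h import *
plan([.584,.038,.147],-18.3)
s=manip.observe()
im,K,T=cam('scene')
for n in ['rack']:
  for r in manip.masks_of('scene',n): print(r['score'],r['rect'])
Rr=Ro.from_euler('z',71.7,degrees=True)
a=im[:,:,::-1].copy()
for z in (.142,.172):
  P=[proj(K,T,np.array([.584,.038,z])+Rr.apply([sx*.055,sy*.021,0])) for sx,sy in [(1,1),(1,-1),(-1,-1),(-1,1)]]
  cv2.polylines(a,[np.int32(np.round(np.array(P)*8))],True,(0,0,255),1,shift=3)
cv2.imwrite('pics/sc2.png',cv2.resize(a[130:280,250:420],None,fx=4,fy=4,interpolation=cv2.INTER_CUBIC))
E
```

```text
time: 3.9
ee_pos: [0.585, 0.0348, 0.2506]
tcp_rot: [0.751, 1.57, 0.433]
force: [0.9, 0.2, 0.2]
width: 0.0872
twist opt [ 0.  0. -0.] tool shift after (mm) [103.6   2.7  -1.9]
twist opt [-180.    0.    0.] tool shift after (mm) [103.6  -2.7   1.9]
t 3.9 tcp [0.585  0.0348 0.2506] q [-0.13  0.42  1.47  0.    1.25  0.19] F [0.9 0.2 0.2] w 0.0872
[[0.0, 0.313, 0.95], [0.0, 0.95, -0.313], [-1.0, 0.0, 0.0]]
0.72 [322.0, 189.7, 348.2, 224.2]
```

View pics/sc2.png

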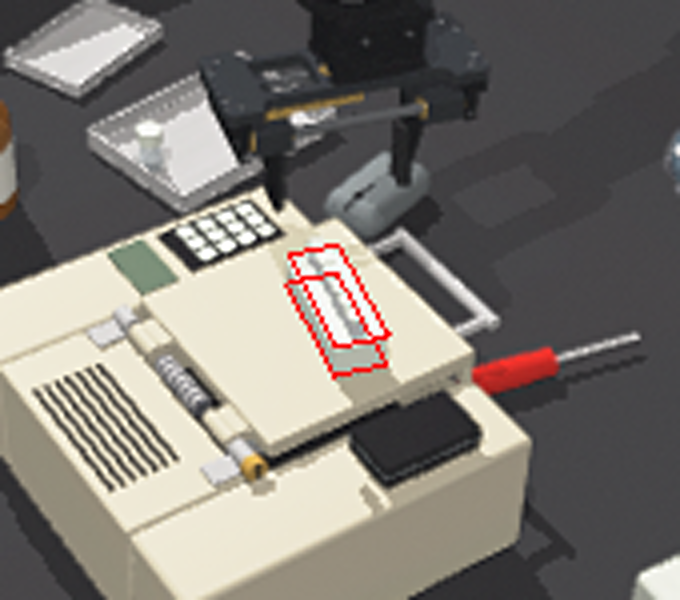

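The red rack model (base at z=0.142, yaw 71.7°) sits on the visible rack, and the open fingers straddle it. Next: go down, grip, lift.

```bash
python3 -m handwheel '{"translation":[[10,2.7,-1.9],[25,0,0],[30,0,0],[25,0,0],[12,0,0]],"twist":[[0,0,0],[0,0,0],[0,0,0],[0,0,0],[0,0,0]],"gripper":[0,0,0,0,0]}'
python3 -m handwheel '{"translation":[[0,0,0],[0,0,0],[0,0,0],[0,0,0],[0,0,0]],"twist":[[0,0,0],[0,0,0],[0,0,0],[0,0,0],[0,0,0]],"gripper":[255,255,255,255,255]}'
python3 -m handwheel '{"translation":[[0,0,0],[0,0,0],[0,0,0],[-5,0,0],[-10,0,0]],"twist":[[0,0,0],[0,0,0],[0,0,0],[0,0,0],[0,0,0]],"gripper":[255,255,255,255,255]}'
python3 -m handwheel '{"translation":[[-20,0,0],[-25,0,0],[-25,0,0],[-15,0,0],[0,0,0]],"twist":[[0,0,0],[0,0,0],[0,0,0],[0,0,0],[0,0,0]],"gripper":[255,255,255,255,255]}'
python3 -c "
from h import *
ax=np.array([np.cos(np.radians(6.1)),np.sin(np.radians(6.1)),0])
plan(np.array([.414,-.367,.248])-.03*ax,6.1)"
```

```text
time: 4.5
ee_pos: [0.5801, 0.0417, 0.1457]
tcp_rot: [-3.009, 1.565, 2.957]
force: [-0.1, -0.0, -0.9]
width: 0.0872
time: 5.0
ee_pos: [0.5839, 0.0395, 0.1494]
tcp_rot: [0.2, 1.569, -0.119]
force: [0.3, -0.5, -0.2]
width: 0.0548
time: 5.5
ee_pos: [0.5822, 0.0398, 0.163]
tcp_rot: [-2.972, 1.568, 2.993]
force: [0.6, -0.7, -0.4]
width: 0.0246
time: 6.0
ee_pos: [0.5851, 0.0395, 0.2518]
tcp_rot: [0.21, 1.564, -0.108]
force: [0.5, -0.2, -0.3]
width: 0.0004
twist opt [-24.3   0.4   0. ] tool shift after (mm) [   3.8 -386.1 -243.3]
twist opt [155.7   0.   -0.5] tool shift after (mm) [  3.8 386.1 243.3]
t 6.0 tcp [0.5851 0.0395 0.2518] q [-0.12  0.42  1.48  0.    1.24  0.2 ] F [ 0.5 -0.2 -0.3] w 0.0004
[[0.007, 0.313, 0.95], [-0.001, 0.95, -0.313], [-1.0, 0.001, 0.006]]
```

```bash
python3 -m handwheel '{"translation":[[-20,0,0],[0,0,0],[0,0,0],[0,0,0],[0,0,0]],"twist":[[0,0,0],[0,0,0],[0,0,0],[0,0,0],[0,0,0]],"gripper":[0,0,0,0,0]}'
python3 - <<'E'
from h import *
im,K,T=cam('scene')
a=im[:,:,::-1].copy(); a=a[110:260,250:420]
im,K,T=cam('top')
for r in manip.masks_of('top','rack'): print(r['score'],r['rect'])
b=im[120:270,215:385,::-1]
cv2.imwrite('pics/sc3.png',cv2.resize(np.hstack([a,b]),None,fx=2.35,fy=2.35,interpolation=cv2.INTER_CUBIC))
E
```

```text
time: 6.5
ee_pos: [0.5826, 0.0397, 0.2672]
tcp_rot: [-2.934, 1.568, 3.031]
force: [0.2, 0.5, 0.9]
width: 0.0328
0.63 [283.9, 178.6, 300.1, 197.6]
```

View pics/sc3.png

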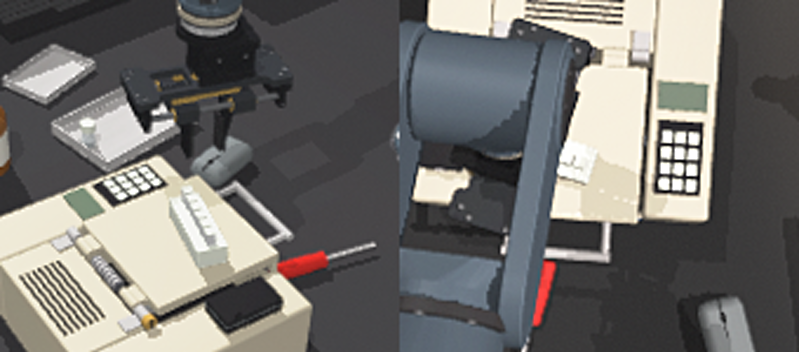

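```bash
python3 - <<'E'
from h import *
im,K,T=cam('scene')
R=np.array([[0,.313,.95],[0,.95,-.313],[-1,0,0]])
p=np.array([.585,.0348,.2506])
for w in (0,.0435,-.0435): print('sc2 tip',(proj(K,T,p+R[:,2]*w)-[250,130])*4)
s=manip.observe();p=s['ee_pos'];print(p,s['width'],s['joint_pos'])
for w in (0,.5,-.5): print('now tip',(proj(K,T,p+R[:,2]*w*s['width'])-[250,110])*2.35)
for r in manip.masks_of('scene','rack'):
    print(r['score'],r['rect'])
E
```

```text
sc2 tip [335.46664491 210.48888595]
sc2 tip [279.33097032 221.94816332]
sc2 tip [390.71199568 199.21135517]
[0.58309138 0.03964549 0.2679303 ] 0.04864912960024955 [-1.23185215e-01  4.02527684e-01  1.45351423e+00 -2.61288309e-05
  1.28649767e+00  1.95337203e-01]
now tip [201.2054748  161.24858292]
now tip [182.67153253 164.99315608]
now tip [219.5729     157.53765264]
0.61 [321.2, 195.1, 350.6, 223.7]
```

```bash
python3 -m handwheel '{"translation":[[0,0,0],[0,0,0],[0,0,0],[0,0,0],[0,0,0]],"twist":[[0,0,0],[0,0,0],[0,0,0],[0,0,0],[0,0,0]],"gripper":[0,0,0,0,0]}'
python3 - <<'E'
from h import *
im,K,T=cam('scene')
s=manip.observe();p=s['ee_pos'];R=Ro.from_euler('xyz',s['tcp_rot']).as_matrix();print(p,s['width'],R.round(3).tolist())
a=cv2.resize(im[110:240,270:400,::-1],None,fx=4.6,fy=4.6,interpolation=cv2.INTER_CUBIC)
for w in (0,.5,-.5):
    q=(proj(K,T,p+R[:,2]*w*s['width'])-[270,110]+.5)*4.6; cv2.circle(a,tuple(int(v) for v in q),4,(0,0,255),-1)
cv2.imwrite('pics/sc4.png',a)
E
```

```text
time: 7.25
ee_pos: [0.5833, 0.0396, 0.2685]
tcp_rot: [0.341, 1.571, 0.022]
force: [0.3, -0.6, 1.1]
width: 0.0858
[0.58331531 0.03961537 0.26849444] 0.08595294378083201 [[0.0, 0.313, 0.95], [-0.0, 0.95, -0.313], [-1.0, 0.0, 0.0]]
```

View pics/sc4.png

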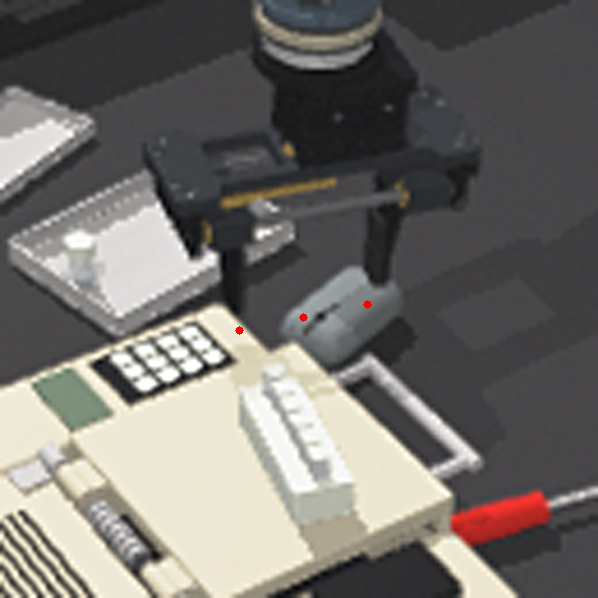

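```bash
cat > snap.py <<'E'
import sys
from h import *
im,K,T=cam('scene')
s=manip.observe();p=s['ee_pos'];R=Ro.from_euler('xyz',s['tcp_rot']).as_matrix();print(p,s['width'])
o=np.array([int(v) for v in sys.argv[2:4]])
a=cv2.resize(im[o[1]:o[1]+70,o[0]:o[0]+80,::-1],None,fx=5,fy=5,interpolation=cv2.INTER_CUBIC)
for w in (.5,-.5):
    q=(proj(K,T,p+R[:,2]*w*s['width'])-o+.5)*5; cv2.circle(a,tuple(int(v) for v in q),3,(0,0,255),-1)
cv2.imwrite('pics/%s.png'%sys.argv[1],a)
E
python3 -m handwheel '{"translation":[[0,0,0],[0,0,0],[0,0,0],[0,0,0],[0,0,0]],"twist":[[0,0,0],[0,0,0],[0,0,0],[0,0,0],[0,0,0]],"gripper":[132,132,132,132,132]}' >/dev/null
python3 -m handwheel '{"translation":[[0,0,0],[0,0,0],[0,0,0],[0,0,0],[0,0,0]],"twist":[[0,0,0],[0,0,0],[0,0,0],[0,0,0],[0,0,0]],"gripper":[132,132,132,132,132]}' >/dev/null
python3 snap.py a1 300 130
python3 -m handwheel '{"translation":[[0,0,0],[0,0,0],[0,0,0],[0,0,0],[0,0,0]],"twist":[[0,0,0],[0,0,0],[0,0,0],[0,0,0],[0,0,0]],"gripper":[255,255,255,255,255]}' >/dev/null
python3 -m handwheel '{"translation":[[0,0,0],[0,0,0],[0,0,0],[0,0,0],[0,0,0]],"twist":[[0,0,0],[0,0,0],[0,0,0],[0,0,0],[0,0,0]],"gripper":[255,255,255,255,255]}' >/dev/null
python3 snap.py a2 300 130
python3 -c "
import cv2;cv2.imwrite('pics/sc5.png',cv2.hconcat([cv2.imread('pics/a1.png'),cv2.imread('pics/a2.png')]))"
```

```text
[0.58326932 0.03965023 0.26846867] 0.04180773088992859
[0.58325871 0.03962726 0.26843512] 0.0002876461517372143
```

View pics/sc5.png

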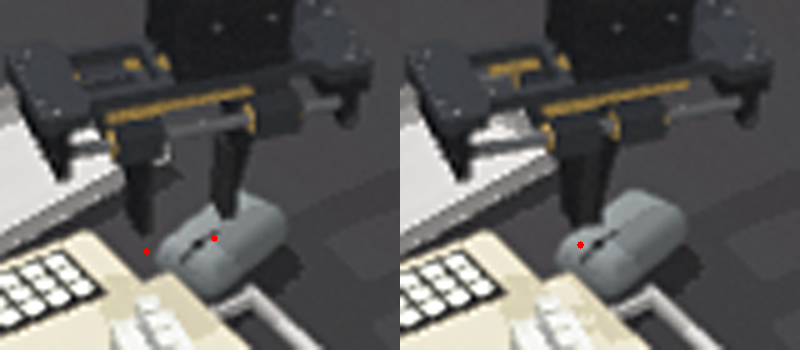

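Both tips show about 3–4 px higher than the reported TCP projects, and the fingers closed without being stopped by the block. So the reported pose looks biased, with the tool really higher than it says. I check xy from the top view before probing z on the lid.

```bash
python3 -m handwheel '{"translation":[[0,0,0],[0,0,0],[0,0,0],[0,0,0],[0,0,0]],"twist":[[0,0,0],[0,0,0],[0,0,0],[0,0,0],[0,0,0]],"gripper":[0,0,0,0,0]}' >/dev/null
python3 -m handwheel '{"translation":[[0,0,0],[0,0,0],[0,0,0],[0,0,0],[0,0,0]],"twist":[[0,0,0],[0,0,0],[0,0,0],[0,0,0],[0,0,0]],"gripper":[0,0,0,0,0]}' >/dev/null
python3 - <<'E'
from h import *
im,K,T=cam('top')
s=manip.observe();p=s['ee_pos'];R=Ro.from_euler('xyz',s['tcp_rot']).as_matrix();print(p,s['width'])
o=np.array([200,110])
a=cv2.resize(im[110:260,200:350,::-1],None,fx=4,fy=4,interpolation=cv2.INTER_CUBIC)
for d,c in ((-.070,(0,0,255)),(-.1,(0,255,0))):
  P=[(proj(K,T,p+R@np.array([d,y,z]))-o+.5)*4 for y,z in [(.0375,.095),(.0375,-.095),(-.0375,-.095),(-.0375,.095)]]
  cv2.polylines(a,[np.int32(P)],True,c,1)
cv2.imwrite('pics/t6.png',a)
E
```

```text
[0.58327536 0.03962245 0.26844404] 0.07624231660498354
```

View pics/t6.png

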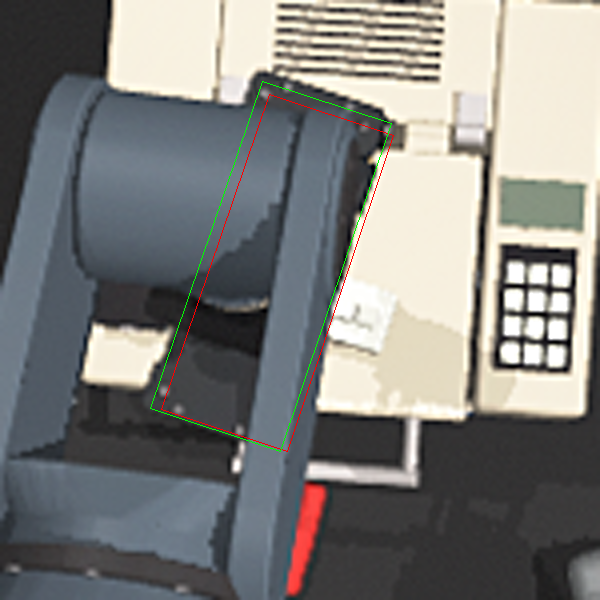

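```bash
python3 -m handwheel '{"translation":[[25,0,-3],[35,0,0],[35,0,0],[20,0,0],[8,0,0]],"twist":[[0,0,0],[0,0,0],[0,0,0],[0,0,0],[0,0,0]],"gripper":[0,0,0,0,0]}'
python3 -m handwheel '{"translation":[[2,0,0],[0,0,0],[2,0,0],[0,0,0],[0,0,0]],"twist":[[0,0,0],[0,0,0],[0,0,0],[0,0,0],[0,0,0]],"gripper":[0,0,0,0,0]}'
python3 -m handwheel '{"translation":[[2,0,0],[0,0,0],[2,0,0],[0,0,0],[0,0,0]],"twist":[[0,0,0],[0,0,0],[0,0,0],[0,0,0],[0,0,0]],"gripper":[0,0,0,0,0]}'
python3 snap.py b1 300 165
```

```text
time: 10.95
ee_pos: [0.5788, 0.0407, 0.1431]
tcp_rot: [-2.935, 1.566, 3.029]
force: [0.2, -0.2, -0.1]
width: 0.0867
time: 11.45
ee_pos: [0.5809, 0.0405, 0.1423]
tcp_rot: [0.19, 1.569, -0.129]
force: [-0.6, 0.3, 0.5]
width: 0.0873
time: 11.95
ee_pos: [0.5803, 0.0406, 0.1373]
tcp_rot: [-2.891, 1.57, 3.074]
force: [-0.3, 0.1, 0.6]
width: 0.0869
[0.58039509 0.04056669 0.13736079] 0.08726504281413319
```

View pics/b1.png

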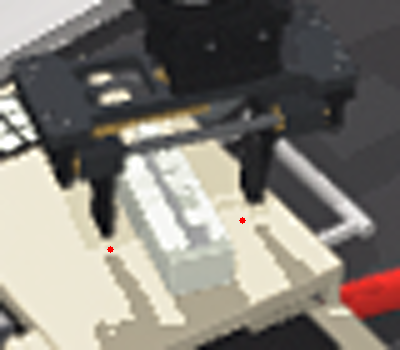

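The tips hang at about (105,238) and (255,200) in the crop, clearly above the lid although the reported z is below its top. That confirms a z bias of about +15 mm, so I keep feeling my way down.

```bash
python3 -m handwheel '{"translation":[[2,0,0],[2,0,0],[2,0,0],[0,0,0],[0,0,0]],"twist":[[0,0,0],[0,0,0],[0,0,0],[0,0,0],[0,0,0]],"gripper":[0,0,0,0,0]}'|grep -E "pos|force"
python3 -m handwheel '{"translation":[[1,0,0],[1,0,0],[1,0,0],[0,0,0],[0,0,0]],"twist":[[0,0,0],[0,0,0],[0,0,0],[0,0,0],[0,0,0]],"gripper":[0,0,0,0,0]}'|grep -E "pos|force"
```

```text
ee_pos: [0.5804, 0.0406, 0.1313]
force: [-0.3, 0.1, 0.6]
ee_pos: [0.5804, 0.0406, 0.1284]
force: [-0.4, -0.0, 0.1]
```

```bash
python3 -m handwheel '{"translation":[[1,0,0],[1,0,0],[1,0,0],[0,0,0],[0,0,0]],"twist":[[0,0,0],[0,0,0],[0,0,0],[0,0,0],[0,0,0]],"gripper":[0,0,0,0,0]}'|grep -E "pos|force"
```

```text
ee_pos: [0.5804, 0.0406, 0.1254]
force: [-0.1, -0.7, -0.1]
```

```bash
python3 -m handwheel '{"translation":[[1,0,0],[1,0,0],[1,0,0],[0,0,0],[0,0,0]],"twist":[[0,0,0],[0,0,0],[0,0,0],[0,0,0],[0,0,0]],"gripper":[0,0,0,0,0]}'|grep -E "pos|force"
```

```text
ee_pos: [0.5804, 0.0406, 0.1224]
force: [-0.6, -0.0, 0.1]
```

```bash
python3 -m handwheel '{"translation":[[1,0,0],[1,0,0],[0,0,0],[0,0,0],[0,0,0]],"twist":[[0,0,0],[0,0,0],[0,0,0],[0,0,0],[0,0,0]],"gripper":[0,0,0,0,0]}'|grep -E "pos|force"
```

```text
ee_pos: [0.5804, 0.0406, 0.1204]
force: [-0.5, 0.4, -0.4]
```

```bash
python3 -m handwheel '{"translation":[[0,0,0],[0,0,0],[0,0,0],[0,0,0],[0,0,0]],"twist":[[0,0,0],[0,0,0],[0,0,0],[0,0,0],[0,0,0]],"gripper":[255,255,255,255,255]}'|grep -E "pos|force|width"
python3 -m handwheel '{"translation":[[0,0,0],[0,0,0],[0,0,0],[0,0,0],[0,0,0]],"twist":[[0,0,0],[0,0,0],[0,0,0],[0,0,0],[0,0,0]],"gripper":[255,255,255,255,255]}'|grep -E "pos|force|width"
python3 snap.py b2 300 165
```

```text
ee_pos: [0.5804, 0.0406, 0.1204]
force: [0.1, -0.3, -0.1]
width: 0.0548
ee_pos: [0.5807, 0.0405, 0.1205]
force: [1.5, -0.3, 0.1]
width: 0.0416
[0.58062359 0.04051992 0.12050558] 0.041837652686741764
```

View pics/b2.png

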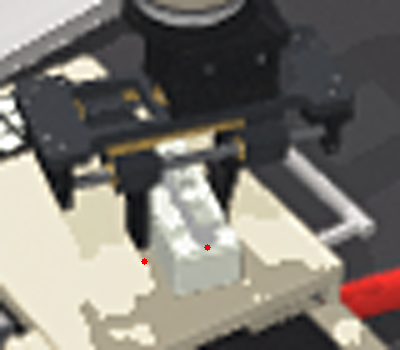

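The grip holds at 41.8 mm, the width of the block. Now lift 100 mm while turning −24.3°, then travel to the tray.

```bash
python3 -m handwheel '{"translation":[[-5,0,0],[-15,0,0],[-25,0,0],[-30,0,0],[-15,0,0]],"twist":[[0,0,0],[0,0,0],[0,0,0],[0,0,0],[0,0,0]],"gripper":[255,255,255,255,255]}'|grep -E "pos|force|width"
python3 -m handwheel '{"translation":[[-5,0,0],[-5,0,0],[0,0,0],[0,0,0],[0,0,0]],"twist":[[-4.8,0,0],[-4.8,0,0],[-4.8,0,0],[-4.8,0,0],[-4.8,0,0]],"gripper":[255,255,255,255,255]}'|grep -E "pos|force|width"
python3 -c "
from h import *
ax=np.array([np.cos(np.radians(6.1)),np.sin(np.radians(6.1)),0])
plan(np.array([.414,-.367,.22])-.03*ax,6.1)
cam('scene')
for r in manip.masks_of('scene','rack'): print(r['score'],r['rect'])
"
```

```text
ee_pos: [0.5811, 0.0406, 0.2129]
force: [-1.4, 0.1, -0.8]
width: 0.0414
ee_pos: [0.5795, 0.0408, 0.2204]
force: [0.4, -0.4, -2.9]
width: 0.0415
twist opt [-0.1 -0.1 -0. ] tool shift after (mm) [   0.4 -387.9 -237.9]
twist opt [ 1.799e+02 -0.000e+00  1.000e-01] tool shift after (mm) [  0.4 387.9 237.9]
t 16.55 tcp [0.5795 0.0408 0.2204] q [-0.12  0.45  1.52  0.    1.18 -0.23] F [ 0.4 -0.4 -2.9] w 0.0415
[[-0.002, -0.104, 0.995], [0.0, 0.995, 0.104], [-1.0, 0.0, -0.002]]
0.78 [332.8, 176.3, 355.0, 198.5]
```

```bash
python3 -m handwheel '{"translation":[[0,-15,-9],[0,-25,-15],[0,-28,-17],[0,-28,-17],[0,-28,-17]],"twist":[[0,0,0],[0,0,0],[0,0,0],[0,0,0],[0,0,0]],"gripper":[255,255,255,255,255]}'|grep -E "width"
python3 -m handwheel '{"translation":[[0,-28,-17],[0,-28,-17],[0,-28,-17],[0,-28,-17],[0,-28,-17]],"twist":[[0,0,0],[0,0,0],[0,0,0],[0,0,0],[0,0,0]],"gripper":[255,255,255,255,255]}'|grep -E "width"
python3 -m handwheel '{"translation":[[0,-28,-17],[0,-28,-17],[0,-28,-17],[0,-28,-17],[0,-12,-8]],"twist":[[0,0,0],[0,0,0],[0,0,0],[0,0,0],[0,0,0]],"gripper":[255,255,255,255,255]}'|grep -E "width"
cat > rk.py <<'E'
from h import *
from scipy.optimize import least_squares
# fit rack xy,z (yaw given) to its scene mask rect, block+cuvettes hull
def hull(K,T,p,yaw):
    Rr=Ro.from_euler('z',yaw,degrees=True)
    P=[proj(K,T,p+Rr.apply([sx*.055,sy*.021,z])) for sx in(1,-1) for sy in(1,-1) for z in(0,.03)]+[proj(K,T,p+Rr.apply([sx*.047,sy*.006,.05])) for sx in(1,-1) for sy in(1,-1)]
    P=np.array(P); return np.r_[P.min(0),P.max(0)]
s=manip.observe();p=s['ee_pos']
import sys
yaw=float(sys.argv[1])
for n in ['scene','top']:
    im,K,T=cam(n)
    print(n,'model@nominal',hull(K,T,p+[0,0,.0215],yaw).round(1))
    for r in manip.masks_of(n,'rack'): print('  seen',r['score'],np.round(r['rect'],1))
    cv2.imwrite('pics/rk_%s.png'%n,im[:,:,::-1])
E
python3 rk.py 96.1
python3 -c "
from h import *
ax=np.array([np.cos(np.radians(6.1)),np.sin(np.radians(6.1)),0])
plan(np.array([.414,-.367,.04])-.03*ax,6.1)"
```

```text
width: 0.0419
width: 0.0417
width: 0.0418
scene model@nominal [293.9  88.8 323.1 114.5]
  seen 0.84 [296.1  96.9 322.  115.3]
  seen 0.6 [268.9 143.8 336.2 184.7]
top model@nominal [414.8 250.8 465.1 274. ]
  seen 0.73 [419.7 254.5 434.2 274.1]
twist opt [-0.4 -0.  -0.1] tool shift after (mm) [180.2  -2.2  -0.2]
twist opt [179.6  -0.2   0. ] tool shift after (mm) [180.2   2.2   0.2]
t 18.35 tcp [ 0.3841 -0.368   0.2202] q [-0.97  0.38  1.64  0.    1.12 -1.07] F [ 0.1  1.2 -2.3] w 0.0417
[[-0.0, -0.099, 0.995], [0.002, 0.995, 0.099], [-1.0, 0.002, -0.0]]
```

The rack projects within 1 px of the prediction (bottom row 115.3 against 114.5), so the bias is almost purely z (≈21.5 mm). Next I lower the rack, carefully at the end.

```bash
python3 -m handwheel '{"translation":[[20,-2,0],[40,0,0],[40,0,0],[40,0,0],[30,0,0]],"twist":[[0,0,0],[0,0,0],[0,0,0],[0,0,0],[0,0,0]],"gripper":[255,255,255,255,255]}'|grep -E "pos|force|width"
python3 -m handwheel '{"translation":[[20,0,0],[15,0,0],[6,0,0],[4,0,0],[0,0,0]],"twist":[[0,0,0],[0,0,0],[0,0,0],[0,0,0],[0,0,0]],"gripper":[255,255,255,255,255]}'|grep -E "pos|force|width"
python3 -m handwheel '{"translation":[[3,0,0],[3,0,0],[3,0,0],[3,0,0],[0,0,0]],"twist":[[0,0,0],[0,0,0],[0,0,0],[0,0,0],[0,0,0]],"gripper":[255,255,255,255,255]}'|grep -E "pos|force|width"
python3 rk.py 96.1
```

```text
ee_pos: [0.3849, -0.3683, 0.0486]
force: [-0.1, -0.2, -1.3]
width: 0.0419
ee_pos: [0.3852, -0.3706, 0.0057]
force: [0.6, 0.2, -0.6]
width: 0.0416
ee_pos: [0.3845, -0.371, -0.0069]
force: [-0.8, -0.4, -1.9]
width: 0.042
scene model@nominal [294.8 141.2 321.7 165.8]
  seen 0.5 [297.6 148.4 324.7 165.3]
top model@nominal [395.1 244.3 434.8 262.7]
```

```bash
python3 -m handwheel '{"translation":[[2,0,0],[2,0,0],[2,0,0],[2,0,0],[0,0,0]],"twist":[[0,0,0],[0,0,0],[0,0,0],[0,0,0],[0,0,0]],"gripper":[255,255,255,255,255]}'|grep -E "pos|force|width"
python3 -m handwheel '{"translation":[[1,0,0],[1,0,0],[1,0,0],[0,0,0],[0,0,0]],"twist":[[0,0,0],[0,0,0],[0,0,0],[0,0,0],[0,0,0]],"gripper":[255,255,255,255,255]}'|grep -E "pos|force|width"
```

```text
ee_pos: [0.3846, -0.3709, -0.0149]
force: [0.4, -0.1, -1.3]
width: 0.042
ee_pos: [0.3847, -0.3711, -0.0175]
force: [-0.9, 0.7, -2.5]
width: 0.042
```

```bash
python3 -m handwheel '{"translation":[[1,0,0],[0,0,0],[1,0,0],[0,0,0],[0,0,0]],"twist":[[0,0,0],[0,0,0],[0,0,0],[0,0,0],[0,0,0]],"gripper":[255,255,255,255,255]}'|grep -E "pos|force|width"
```

```text
ee_pos: [0.3848, -0.3712, -0.0184]
force: [-1.0, 0.9, 7.0]
width: 0.0415
```

Contact came at the predicted height (7 N). Release the rack and retreat upward.

```bash
python3 -m handwheel '{"translation":[[-1,0,0],[0,0,0],[0,0,0],[0,0,0],[0,0,0]],"twist":[[0,0,0],[0,0,0],[0,0,0],[0,0,0],[0,0,0]],"gripper":[60,60,60,60,60]}'|grep -E "pos|force|width"
python3 -m handwheel '{"translation":[[-5,0,0],[-20,0,0],[-40,0,0],[-50,0,0],[-50,0,0]],"twist":[[0,0,0],[0,0,0],[0,0,0],[0,0,0],[0,0,0]],"gripper":[60,60,60,60,60]}'|grep -E "pos|force|width"
python3 -m handwheel '{"translation":[[-50,0,0],[-20,0,0],[0,0,0],[0,0,0],[0,0,0]],"twist":[[0,0,0],[0,0,0],[0,0,0],[0,0,0],[0,0,0]],"gripper":[60,60,60,60,60]}'|grep -E "pos|force|width"
python3 - <<'E'
from h import *
im,K,T=cam('scene')
from importlib import util
p=np.array([.385,-.371,.003]);Rr=Ro.from_euler('z',96.1,degrees=True)
P=np.array([proj(K,T,p+Rr.apply([sx*.055,sy*.021,z])) for sx in(1,-1) for sy in(1,-1) for z in(0,.03)]);print('exp',P.min(0),P.max(0))
for t in ('rack','vial','mouse','tray'): print(t,[(r['score'],np.round(r['rect'])) for r in manip.spot_in('scene',t)])
cv2.imwrite('pics/c1.png',cv2.resize(im[130:230,250:400,::-1],None,fx=5,fy=5,interpolation=cv2.INTER_CUBIC))
a=np.radians(-4.1);ux=np.array([np.cos(a),np.sin(a)])
plan([.464,.029,.25],-4.1)
E
```

```text
ee_pos: [0.3845, -0.3711, -0.0186]
force: [-0.8, 0.6, 0.8]
width: 0.0651
ee_pos: [0.3843, -0.3705, 0.1479]
force: [-0.5, -0.4, 0.2]
width: 0.0668
ee_pos: [0.3839, -0.3699, 0.2147]
force: [0.3, -0.4, 0.2]
width: 0.0664
exp [294.73943552 145.53051951] [321.48312291 168.23859949]
rack [(0.81, array([296., 148., 323., 170.]))]
vial [(0.62, array([288., 160., 290., 174.]))]
mouse [(0.59, array([333., 170., 358., 187.]))]
tray [(0.77, array([271., 146., 334., 183.])), (0.67, array([282., 183., 374., 243.])), (0.55, array([254., 129., 290., 155.]))]
twist opt [ 9.8 -0.1 -0.1] tool shift after (mm) [-34.8 404.3  50.9]
twist opt [-1.702e+02  2.000e-01 -1.000e-01] tool shift after (mm) [ -34.8 -404.3  -50.9]
t 23.3 tcp [ 0.3843 -0.3706  0.2152] q [-0.98  0.39  1.64 -0.    1.11 -1.08] F [-0.1 -0.8 -0.4] w 0.0665
[[-0.001, -0.1, 0.995], [0.002, 0.995, 0.1], [-1.0, 0.002, -0.001]]
```

View pics/c1.png

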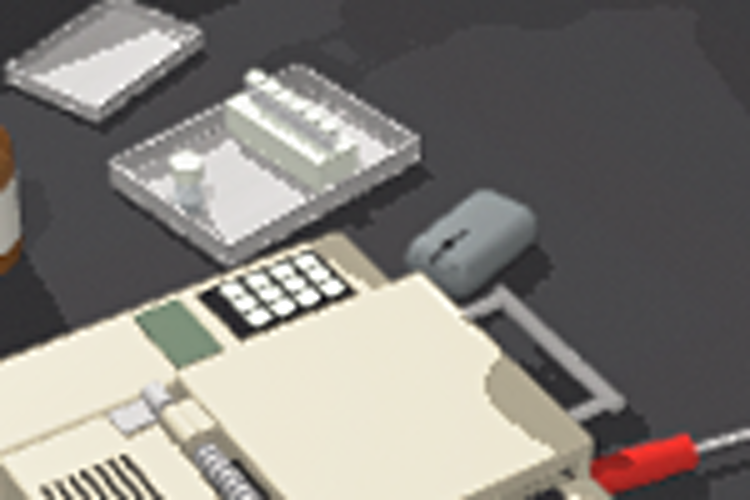

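The rack stands upright in the larger tray at crop (290,130), with the vial, mouse and lid unchanged. Now go above the bar with the fingers part-shut to 34 mm, because the gap to the skirt is 42 mm.

```bash
python3 -m handwheel '{"translation":[[-5,0,0],[-5,0,0],[0,0,0],[0,0,0],[0,0,0]],"twist":[[2,0,0],[2,0,0],[2,0,0],[2,0,0],[1.8,0,0]],"gripper":[155,155,155,155,155]}'|grep -E "width"
python3 -m handwheel '{"translation":[[0,20,2.5],[0,40,5],[0,45,5.5],[0,45,5.5],[0,45,5.5]],"twist":[[0,0,0],[0,0,0],[0,0,0],[0,0,0],[0,0,0]],"gripper":[155,155,155,155,155]}'|grep -E "width"
python3 -m handwheel '{"translation":[[0,45,5.5],[0,45,5.5],[0,45,5.5],[0,40,5],[0,34,4.5]],"twist":[[0,0,0],[0,0,0],[0,0,0],[0,0,0],[0,0,0]],"gripper":[155,155,155,155,155]}'|grep -E "width"
python3 -m handwheel '{"translation":[[0,0,0],[0,0,0],[0,0,0],[0,0,0],[0,0,0]],"twist":[[0,0,0],[0,0,0],[0,0,0],[0,0,0],[0,0,0]],"gripper":[155,155,155,155,155]}'|grep -E "width"
python3 - <<'E'
from h import *
plan([.463,.029,.0835],-4.1)
im,K,T=cam('scene'); cv2.imwrite('pics/d1.png',cv2.resize(im[130:230,300:420,::-1],None,fx=6,fy=6,interpolation=cv2.INTER_CUBIC))
E
```

```text
width: 0.0374
width: 0.0342
width: 0.0342
width: 0.034
twist opt [-0.1 -0.   0. ] tool shift after (mm) [ 1.429e+02  1.700e+00 -1.000e-01]
twist opt [179.9   0.    0. ] tool shift after (mm) [ 1.429e+02 -1.700e+00  1.000e-01]
t 25.3 tcp [0.463  0.0273 0.2264] q [-0.18  0.27  1.79 -0.    1.08 -0.11] F [ 0.1 -1.2 -0.5] w 0.034
[[-0.0, 0.073, 0.997], [-0.0, 0.997, -0.073], [-1.0, -0.0, -0.0]]
```

```bash
python3 -m handwheel '{"translation":[[20,1.7,0],[30,0,0],[30,0,0],[15,0,0],[5,0,0]],"twist":[[0,0,0],[0,0,0],[0,0,0],[0,0,0],[0,0,0]],"gripper":[155,155,155,155,155]}'|grep -E "pos|force"
python3 -m handwheel '{"translation":[[6,0,0],[6,0,0],[5,0,0],[0,0,0],[0,0,0]],"twist":[[0,0,0],[0,0,0],[0,0,0],[0,0,0],[0,0,0]],"gripper":[155,155,155,155,155]}'|grep -E "pos|force"
python3 - <<'E'
from h import *
im,K,T=cam('scene'); a=cv2.resize(im[140:230,330:420,::-1],None,fx=6,fy=6,interpolation=cv2.INTER_CUBIC); cv2.imwrite('pics/d2.png',a)
E
```

```text
ee_pos: [0.462, 0.0296, 0.1249]
force: [-0.9, -0.1, 0.7]
ee_pos: [0.4634, 0.03, 0.1097]
force: [-0.1, 0.6, -0.7]
```

View pics/d2.png

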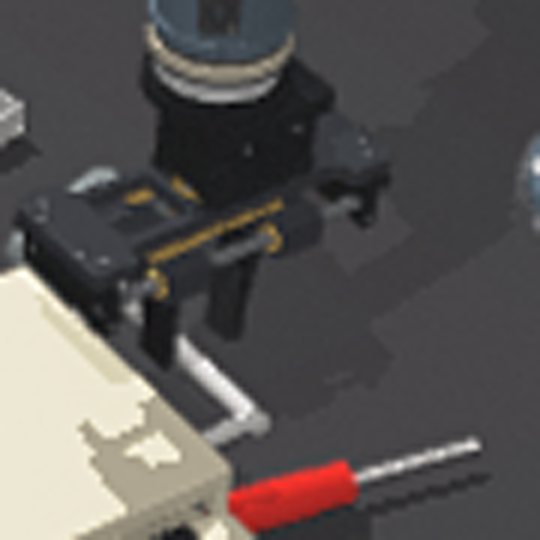

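The bar passes between the rear finger (160,360) and the front finger (225,335), slightly nearer the rear one. I shift 2 mm back, go down and grip.

```bash
python3 -m handwheel '{"translation":[[5,0,2],[6,0,0],[6,0,0],[6,0,0],[3,0,0]],"twist":[[0,0,0],[0,0,0],[0,0,0],[0,0,0],[0,0,0]],"gripper":[155,155,155,155,155]}'|grep -E "pos|force"
python3 -m handwheel '{"translation":[[0,0,0],[0,0,0],[0,0,0],[0,0,0],[0,0,0]],"twist":[[0,0,0],[0,0,0],[0,0,0],[0,0,0],[0,0,0]],"gripper":[255,255,255,255,255]}'|grep -E "pos|force|width"
python3 -m handwheel '{"translation":[[0,0,0],[0,0,0],[0,0,0],[0,0,0],[0,0,0]],"twist":[[0,0,0],[0,0,0],[0,0,0],[0,0,0],[0,0,0]],"gripper":[255,255,255,255,255]}'|grep -E "pos|force|width"
```

```text
ee_pos: [0.4647, 0.03, 0.0826]
force: [0.6, -0.3, -0.6]
ee_pos: [0.4661, 0.0298, 0.0837]
force: [0.7, 0.2, -1.2]
width: 0.011
ee_pos: [0.4661, 0.0298, 0.0837]
force: [3.3, 1.4, -0.5]
width: 0.0108
```

```bash
python3 - <<'E'
import numpy as np
f=lambda t:np.array([-245.6*np.cos(t-.0285),245.6*np.sin(t-.0285)])
t=np.arange(0,1.0,.04)
for a,b in zip(t,t[1:]):
    d=f(b)-f(a); print(round(b,2),'[%.1f,0,%.1f]'%(-d[1],d[0]),end='  ' if round(b/.04)%5 else '\n')
d=f(.65)-f(.96);print('\nback',d, 'z rise at .96',f(.96)-f(0),'at .65',f(.65)-f(0))
E
```

```text
0.04 [-9.8,0,-0.1]  0.08 [-9.8,0,0.3]  0.12 [-9.8,0,0.7]  0.16 [-9.8,0,1.1]  0.2 [-9.7,0,1.5]
0.24 [-9.6,0,1.9]  0.28 [-9.6,0,2.3]  0.32 [-9.5,0,2.6]  0.36 [-9.4,0,3.0]  0.4 [-9.2,0,3.4]
0.44 [-9.1,0,3.7]  0.48 [-8.9,0,4.1]  0.52 [-8.8,0,4.5]  0.56 [-8.6,0,4.8]  0.6 [-8.4,0,5.1]
0.64 [-8.2,0,5.5]  0.68 [-7.9,0,5.8]  0.72 [-7.7,0,6.1]  0.76 [-7.4,0,6.4]  0.8 [-7.2,0,6.7]
0.84 [-6.9,0,7.0]  0.88 [-6.6,0,7.3]  0.92 [-6.3,0,7.5]  0.96 [-6.0,0,7.8]  
back [-53.14172662 -54.09597035] z rise at .96 [ 98.96771826 204.09653042] at .65 [ 45.82599164 150.00056007]
```

```bash
python3 -m handwheel '{"translation":[[-9.8,0,-0.1],[-9.8,0,0.3],[-9.8,0,0.7],[-9.8,0,1.1],[-9.7,0,1.5]],"twist":[[0,0,0],[0,0,0],[0,0,0],[0,0,0],[0,0,0]],"gripper":[255,255,255,255,255]}'|grep -E "pos|force|width"
python3 -m handwheel '{"translation":[[-9.6,0,1.9],[-9.6,0,2.3],[-9.5,0,2.6],[-9.4,0,3.0],[-9.2,0,3.4]],"twist":[[0,0,0],[0,0,0],[0,0,0],[0,0,0],[0,0,0]],"gripper":[255,255,255,255,255]}'|grep -E "pos|force|width"
python3 - <<'E'
from h import *
cam('scene'); print([ (r['score'],np.round(r['rect'])) for r in manip.spot_in('scene','lid')])
E
```

```text
ee_pos: [0.4697, 0.0295, 0.1328]
force: [5.8, -0.7, -4.4]
width: 0.0111
ee_pos: [0.4835, 0.0285, 0.1801]
force: [7.1, 0.1, -4.9]
width: 0.0106
[(0.65, array([284., 162., 376., 243.]))]
```

```bash
python3 -m handwheel '{"translation":[[-9.1,0,4.2],[-8.9,0,4.6],[-8.8,0,5],[-8.6,0,5.3],[-8.4,0,5.1]],"twist":[[0,0,0],[0,0,0],[0,0,0],[0,0,0],[0,0,0]],"gripper":[255,255,255,255,255]}'|grep -E "pos|force|width"
python3 -m handwheel '{"translation":[[-8.2,0,5.5],[-7.9,0,5.8],[-7.7,0,6.1],[-7.4,0,6.4],[-7.2,0,6.7]],"twist":[[0,0,0],[0,0,0],[0,0,0],[0,0,0],[0,0,0]],"gripper":[255,255,255,255,255]}'|grep -E "pos|force|width"
```

```text
ee_pos: [0.5063, 0.0269, 0.2231]
force: [7.9, -0.7, -7.2]
width: 0.0108
ee_pos: [0.5379, 0.0247, 0.2606]
force: [10.6, -0.9, -12.0]
width: 0.0108
```

```bash
python3 -m handwheel '{"translation":[[-6.9,0,7],[-6.6,0,7.3],[-6.3,0,7.5],[-6,0,7.8],[0,0,0]],"twist":[[0,0,0],[0,0,0],[0,0,0],[0,0,0],[0,0,0]],"gripper":[255,255,255,255,255]}'|grep -E "pos|force|width"
python3 - <<'E'
from h import *
im,K,T=cam('scene'); print([ (r['score'],np.round(r['rect'])) for r in manip.spot_in('scene','lid')])
H=np.array([.7096,.0121,.132]);a=np.radians(-4.1);Rz=Ro.from_euler('z',a)
for th in (.85,.9,.95,1.0):
    L=[H+Rz.apply(Ro.from_euler('y',th).apply(np.array([x,y,z]))) for x in(-.2035,0) for y in(.095,-.095) for z in(.01,-.024)]+[H+Rz.apply(Ro.from_euler('y',th).apply([-.2455,y,-.007])) for y in (.065,-.065)]
    P=np.array([proj(K,T,p) for p in L]);print(th,P.min(0).round(1),P.max(0).round(1))
E
```

```text
ee_pos: [0.5687, 0.0225, 0.2857]
force: [10.5, -0.0, -13.7]
width: 0.0106
[(0.62, array([280., 143., 354., 243.]))]
0.85 [277.5 148. ] [357.9 245.6]
0.9 [277.5 146.7] [356.1 245.3]
0.95 [277.4 145.5] [354.1 245. ]
1.0 [277.3 144.5] [352.  244.6]
```

The lid is at about 0.95 rad: lid rect right edge 354 and TCP rise of 202 mm both agree. Hold briefly, then ease it back, with a slight inward correction for the radial force.

```bash
python3 -m handwheel '{"translation":[[0,0,0],[0,0,0],[6.8,0,-7.2],[7.1,0,-6.9],[7.4,0,-6.7]],"twist":[[0,0,0],[0,0,0],[0,0,0],[0,0,0],[0,0,0]],"gripper":[255,255,255,255,255]}'|grep -E "pos|force|width"
python3 -m handwheel '{"translation":[[6.9,0,-7],[7.2,0,-6.7],[7.4,0,-6.4],[7.7,0,-6.1],[6,0,-4.4]],"twist":[[0,0,0],[0,0,0],[0,0,0],[0,0,0],[0,0,0]],"gripper":[255,255,255,255,255]}'|grep -E "pos|force|width"
python3 -m handwheel '{"translation":[[0,0,0],[0,0,0],[0,0,0],[0,0,0],[0,0,0]],"twist":[[0,0,0],[0,0,0],[0,0,0],[0,0,0],[0,0,0]],"gripper":[255,255,255,255,255]}'|grep -E "time|pos|force|width"
python3 - <<'E'
from h import *
im,K,T=cam('scene'); print([ (r['score'],np.round(r['rect'])) for r in manip.spot_in('scene','lid')],[ (r['score'],np.round(r['rect'])) for r in manip.spot_in('scene','rack')])
H=np.array([.7096,.0121,.132]);a=np.radians(-4.1);Rz=Ro.from_euler('z',a)
for th in (.55,.6,.65,.7,.75):
    L=[H+Rz.apply(Ro.from_euler('y',th).apply(np.array([x,y,z]))) for x in(-.2035,0) for y in(.095,-.095) for z in(.01,-.024)]+[H+Rz.apply(Ro.from_euler('y',th).apply([-.2455,y,-.007])) for y in (.065,-.065)]
    P=np.array([proj(K,T,p) for p in L]);print(th,P.min(0).round(1),P.max(0).round(1))
s=manip.observe()['ee_pos']
b=s-np.array([.4661,.0298,.0837]); bx=-.2455+b[0]/np.cos(a); bz=-.007+b[2]; print('theta',np.arctan2(bz,-bx)+.0285,'r',np.hypot(bx,bz), manip.observe()['qd'].round(3))
for n in ('case','driver','mouse','beaker','reagent','vial'): print(n,[np.round(r['rect']) for r in manip.spot_in('scene',n)][:1])
E
```

```text
ee_pos: [0.5445, 0.0242, 0.2656]
force: [2.5, 0.6, -0.5]
width: 0.0103
ee_pos: [0.514, 0.0264, 0.2305]
force: [3.3, -0.8, -2.0]
width: 0.0101
time: 32.1
ee_pos: [0.5147, 0.0263, 0.2314]
force: [2.4, -0.7, -1.3]
width: 0.0097
[(0.55, array([283., 158., 367., 244.]))] [(0.51, array([297., 147., 322., 168.])), (0.46, array([283., 160., 366., 241.])), (0.26, array([335., 226., 369., 251.]))]
0.55 [278.2 158.7] [368.2 247.4]
0.6 [278.  156.6] [366.7 247.1]
0.65 [277.9 154.6] [365.1 246.8]
0.7 [277.8 152.8] [363.3 246.5]
0.75 [277.7 151. ] [361.4 246.2]
theta 0.6486716447253674 r 0.24187741422107506 [ 0.001  0.002  0.    -0.001  0.001 -0.   ]
case [array([335., 226., 371., 253.])]
driver [array([370., 217., 391., 228.])]
mouse [array([343., 172., 359., 179.])]
beaker [array([379., 300., 408., 343.])]
reagent [array([231., 140., 254., 186.])]
vial [array([281., 155., 364., 241.])]
```

Kinematics give 0.64–0.67 rad and the lid rect gives about 0.58. A small raise of 0.03 rad centres both readings inside 0.55–0.74.

```bash
python3 -m handwheel '{"translation":[[-2,0,1.4],[-2,0,1.4],[-2,0,1.5],[0,0,0],[0,0,0]],"twist":[[0,0,0],[0,0,0],[0,0,0],[0,0,0],[0,0,0]],"gripper":[255,255,255,255,255]}'|grep -E "pos|force|width"
python3 -m handwheel '{"translation":[[0,0,0],[0,0,0],[0,0,0],[0,0,0],[0,0,0]],"twist":[[0,0,0],[0,0,0],[0,0,0],[0,0,0],[0,0,0]],"gripper":[255,255,255,255,255]}'|grep -E "pos|force|width"
python3 -m handwheel '{"translation":[[0,0,0],[0,0,0],[0,0,0],[0,0,0],[0,0,0]],"twist":[[0,0,0],[0,0,0],[0,0,0],[0,0,0],[0,0,0]],"gripper":[255,255,255,255,255]}'|grep -E "time|pos|force|width"
python3 - <<'E'
from h import *
for n in ('scene','top'):
    im,K,T=cam(n); print(n,[ (r['score'],np.round(r['rect'],1)) for r in manip.masks_of(n,'lid')],[ (r['score'],np.round(r['rect'],1)) for r in manip.masks_of(n,'rack')][:2])
    H=np.array([.7096,.0121,.132]);Rz=Ro.from_euler('z',-4.1,degrees=True)
    for th in (.55,.65,.75):
        L=[H+Rz.apply(Ro.from_euler('y',th).apply(np.array([x,y,z]))) for x in(-.2035,0) for y in(.095,-.095) for z in(.01,-.024)]
        P=np.array([proj(K,T,p) for p in L]);print(th,'no bar',P.min(0).round(1),P.max(0).round(1))
    r=manip.masks_of(n,'driver'); print('driver',[(x['score'],np.round(x['rect'])) for x in r])
E
```

```text
ee_pos: [0.5191, 0.026, 0.2371]
force: [3.9, -1.0, -3.4]
width: 0.0102
ee_pos: [0.5191, 0.026, 0.2371]
force: [4.5, -2.2, -3.7]
width: 0.0102
time: 34.05
ee_pos: [0.5191, 0.026, 0.2372]
force: [4.8, -2.2, -4.7]
width: 0.01
scene [(0.65, array([281.8, 155.7, 366.8, 244. ]))] [(0.76, array([297. , 146.5, 318.8, 165.8]))]
0.55 no bar [278.2 160.2] [366.  247.4]
0.65 no bar [277.9 157.3] [363.9 246.8]
0.75 no bar [277.7 154.7] [361.2 246.2]
driver [(0.69, array([371., 217., 392., 227.]))]
top [(0.72, array([245.8, 140.9, 324.1, 211.8]))] [(0.62, array([398. , 246.9, 434.5, 263.1]))]
0.55 no bar [241.9 136.8] [321.5 208.2]
0.65 no bar [241.1 136.5] [321.6 204.2]
0.75 no bar [240.3 136.3] [321.6 199.4]
driver [(0.6, array([265., 249., 274., 272.]))]
```

```bash
python3 -c "
from bench import manip
print(manip.finish_job()); s=manip.observe(); print(s['time'],s['ee_pos'],s['width'],s['force'])"
```

```text
the job is handed in; nothing more can be done
None
the job is handed in; nothing more can be done
```

I handed the job in at about 34 s. The rack was standing upright in the larger tray, and the arm was holding the lid by its bar just below the balance point. The hand-in reports no verdict.

**What I did**
- **Rack:** I moved it from the shut lid into the larger tray, the one with the vial, and let it go upright.
- **Lid:** I raised it by the bar to about 0.95 rad, held it there briefly, and eased it back.

**What went wrong on the way**
- **First rack grasp:** it closed above the block because the tool really sits about 22 mm higher than its reported z. I corrected for that by feeling down and checking the pictures, and the second grasp held.

**Last checks**
- **Lid angle:** the arm's position gives about 0.67 rad and the lid outline in the scene picture about 0.62. They disagree slightly, but both are within 0.55–0.74.
- **Hold:** the arm was still. The bar force was about 7 N and steady to within about 1 N. Finger opening was 10 mm on a 12 mm bar.
- **Rack:** found in the tray by both cameras, at about the place where I released it.
- **Other things:**
  - The case, beaker and reagent outlines matched the first ones, and so did the visible parts of the mouse and driver, which the arm partly hid.
  - The vial was not found reliably in the last look. It was standing in place in the picture taken after the rack was released.

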